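# Slide a flat packing strip off the riser's edge and put it in the tray

### The arm

A 6-joint arm with a two-finger parallel gripper is mounted at the origin on a cart in front of the work surface, level with it; the furniture and walls round the work are solid. World frame = base frame: x ahead of the robot, y to its left, z up, the work surface at z = 0. Lengths are in m, angles in rad, forces in N, time in s.
With the tool pointing down it reaches from about 0.375 to 0.925 m from the base axis. Payload 5.7 kg.
Tool frame: the origin (TCP) lies midway between the tips of the shut fingers; the grasp point (between the pads) lies 19 mm behind it; z points along the fingers, y is the line along which they close (so a half turn about z gives the same grasp; the last joint's range is limited). The gripper opens to 88 mm and grips with 3 to 60 N. Pads are 20 mm wide; open, the fingers measure 115 mm over their backs; the gripper's body (75 mm by 178 mm) begins 61 mm behind the grasp point.
Start: joints at [-1.22, 0.359, 1.51, -0, 1.272, -0.115], TCP at [0.269, -0.536, 0.223] pointing down, gripper open.
Joint ranges: [-2.97, 2.97], [-1.01, 2.36], [0.21, 2.38], [-0.96, 4.11], [0.2, 2.71], [-2.98, 2.98]. Speed limits (rad/s): [2.39, 2.39, 3.14, 3.14, 3.14, 3.14].

### API

Orientations are given as a unit quaternion [x, y, z, w].
In Python, from bench import move_ptp, servo_line, goto_joints, move_gripper, sleep, inverse_kinematics, capture, PlanningError, close_job, spot_in, silhouettes, current_clock, current_joint_pos, current_qvel, current_joint_torque, current_position, current_orientation, current_force, current_torque, current_finger_gap, current_grip_force gives the robot as it stands. Calls block until the motion is done:
- move_ptp(position, orientation): joint-space move of the TCP to a pose.
- servo_line(position, orientation=None, rate=0.15, contact_N=None): straight line of the TCP; orientation=None keeps the orientation; rate is the mean speed in m/s. With contact_N (N) it stops when the force on the tool has changed by that much, and returns True; else False.
- goto_joints(angles): joint-space move.
- move_gripper(opening): finger opening in m; the grip force is fixed at half the most; returns when the fingers have stopped.
- sleep(seconds).
- inverse_kinematics(position, orientation): joint angles nearest the present ones, or None.
- capture(name): name is "side" or "top"; returns a dict with "image" (384x512x3 uint8, blue, green, red), "range_z" (384x512 float32, m along the optical axis (not along the pixel's ray), 0 where there is no reading), "intrinsics" (3x3 intrinsics, pixels), "R" (3x3) and "t" (3): a world point X has camera coordinates R X + t. Camera axes: x right, y down, z forward; pixel columns grow to the right and rows downward; lengths in m; the calibration is good to about 2 mm. A picture is of the moment at which its call begins.
A pose or a line that the arm cannot do raises PlanningError and nothing moves.
- close_job(): hands the job in; it is judged then, once.
Trained networks look in the newest picture that a camera, given by its name, has taken for a name from the list of things; names that differ only in an ending like _2 or _b are one class to them, and where a whole thing is asked for, a point or a joint stands for the part that bears it (a point fixed in the world has none). Each returns a list of dicts, best first, with "conf" (0 to 1); they miss things now and then, are a little off and sometimes report something else, mostly with a low value. They report only what shows in the picture. A call takes as long as a camera call. They do not tell look-alikes from the thing itself.
- spot_in(camera, query): "xy" ([column, row] in pixels, amid what is visible of it).
- silhouettes(camera, query): "region" (384x512 bool, what is visible of it) and "xy" ([column, row] in pixels, amid what is visible of it).
Readings, each from a call of its own:
- current_clock(): time.
- current_joint_pos(): joint angles.
- current_qvel(): joint speeds.
- current_joint_torque(): joint torques, N m.
- current_position(): TCP position.
- current_orientation(): TCP orientation.
- current_force(): force on the tool from outside, world axes, zero at the start.
- current_torque(): the same for the moment, N m.
- current_finger_gap(): finger opening in m.
- current_grip_force(): force on a finger pad.
Only numpy, scipy, OpenCV 4.12 (cv2) and the standard library are available. Lean on these libraries where they do the work, as an engineer would, in place of code of your own. Each camera call takes 0.05 s, during which the arm holds its last target. There are 200 camera calls.

### The job

The longer of the two flat steel packing strips on the bench riser is wanted for the next vice job, but lying flat it gives no hold: slide it over the riser's front edge (the one nearest the robot) until its end sticks out about 5 cm, so that it does not tip off. Then grip it by the end that sticks out, carry it over and lay it flat on the floor of the steel tray, without dropping it in from a height; leave the shorter strip where it lies.

Things in the scene. Friction and masses are not known exactly. Their poses are not given: they have to be found in the camera images.
- riser: Low bench riser, fixed: smooth dark steel deck 200 mm (x) by 260 (y), 8 thick, on grey cheeks. Origin: centre of its footprint on the shelf; x points away from the robot. Deck top 70 mm above the origin; front edge straight along y at x = -100 mm, nothing in front of it. The strips lie 42 mm left and right of its middle (which is which varies); lug nuts and a wheel weight stand loose on it.
- long_strip: Longer flat steel strip, 150 mm (x) by 36 (y) by 4 thick, 0.12 to 0.21 kg, hole at its far end. Origin: centre of the underside. Starts 20 to 45 mm inside the front edge, pointing at it within 7 degrees. It slides easily: closed fingertips pressed on its middle with 5 to 10 N drag it along. The end that is out can be gripped from above across its width, fingertips 8 mm below its underside.
- short_strip: The shorter flat steel strip, same look: 95 mm (x, its length) by 36 mm (y) by 4 mm thick, with the same hole near its far end. Origin: centre of its underside. It lies on the deck beside the longer one, at least 25 mm from it. To be left alone.
- tray: Shallow empty open-topped grey steel tray, fixed on the shelf left of the riser: 230 mm (x) by 120 mm (y) by 22 mm high outside, walls and floor 3 mm thick, so 224 by 114 mm inside. Origin: centre of its underside; the inner floor is 3 mm above it, the rim 22 mm.
There are look-alikes about, which are no part of the job. What is shaped like the long_strip but pink is not meant.

How it is judged:
By the outcome, as a careful person would: the job done as asked, in the order asked, and still so for the second after the job is handed in, with the robot touching nothing.
It also fails if it takes over 51 s, if anything falls off the work surface, if the arm or the gripper's body presses on something with over 40 N, if the wrist force passes 120 N, or if a joint passes its speed limit or range.

## Working session

There is one attempt and no reset: what is moved stays moved. The work goes in short steps, each a Python script; the robot and the scene stay as the last script left them, time stands still between calls to the robot, and variables do not carry over. Pictures are saved under pics/ and viewed, at most 10 in all, crops included, and the job is handed in when it is done.

```bash
mkdir -p pics
cat > h.py <<'E'
import numpy as np, cv2
from bench import *
def cloud(c):
    d=c["range_z"]; K=c["intrinsics"]; v,u=np.mgrid[:384,:512]
    P=np.stack([(u-K[0,2])*d/K[0,0],(v-K[1,2])*d/K[1,1],d],-1)
    W=(P-c["t"])@c["R"]; W[d==0]=np.nan; return W
E
python3 - <<'E'
from h import *
ims=[]
for n in("top","side"):
    c=capture(n); W=cloud(c); ims.append(c["image"])
    print(n,"cam",np.round(-c["R"].T@c["t"],3))
    for q in("long_strip","short_strip","riser","tray"):
        for s in silhouettes(n,q)[:4]:
            P=W[s["region"]]; P=P[~np.isnan(P[:,0])]
            if len(P)<5: continue
            z=np.median(P[:,2]); Q=P[abs(P[:,2]-z)<.01] 
            r=cv2.minAreaRect(Q[:,:2].astype(np.float32))
            col=c["image"][s["region"]].mean(0).round()
            print(q,round(s["conf"],2),np.round(s["xy"]),"n",len(P),"z",round(z,4),"rect",np.round(r[0],3),np.round(r[1],3),round(r[2],1),col)
    cv2.imwrite(f"pics/{n}.png",c["image"])
print(current_clock(),current_orientation())
E
```

```text
top cam [0.454 0.096 0.979]
long_strip 0.76 [346. 161.] n 1307 z 0.0733 rect [ 0.585 -0.098] [0.04  0.151] 80.6 [248. 247. 245.]
long_strip 0.72 [273. 253.] n 1169 z 0.0033 rect [0.383 0.034] [0.152 0.039] 5.7 [238. 217. 243.]
short_strip 0.9 [298. 148.] n 774 z 0.0733 rect [ 0.605 -0.012] [0.036 0.097] 88.2 [249. 249. 246.]
riser 0.75 [317. 161.] n 9755 z 0.0693 rect [ 0.587 -0.054] [0.261 0.2  ] 83.7 [150. 146. 146.]
tray 0.58 [157. 189.] n 6087 z 0.0024 rect [0.53  0.297] [0.129 0.237] 79.7 [212. 208. 203.]
tray 0.37 [317. 161.] n 9583 z 0.0693 rect [ 0.586 -0.054] [0.261 0.2  ] 83.6 [150. 146. 145.]
side cam [ 0.488 -0.671  0.696]
long_strip 0.93 [303. 255.] n 1196 z 0.074 rect [ 0.585 -0.097] [0.043 0.15 ] 78.8 [228. 227. 224.]
short_strip 0.76 [308. 226.] n 559 z 0.0739 rect [ 0.604 -0.01 ] [0.044 0.093] 88.7 [230. 229. 226.]
riser 0.6 [302. 269.] n 9511 z 0.0698 rect [ 0.586 -0.053] [0.264 0.2  ] 83.6 [118. 114. 113.]
tray 0.74 [266. 164.] n 2754 z 0.0041 rect [0.527 0.31 ] [0.16  0.239] 79.1 [171. 165. 160.]
0.5 [ 9.73002387e-01  2.30795032e-01  2.08627909e-06 -9.18141954e-05]
```

View pics/top.png

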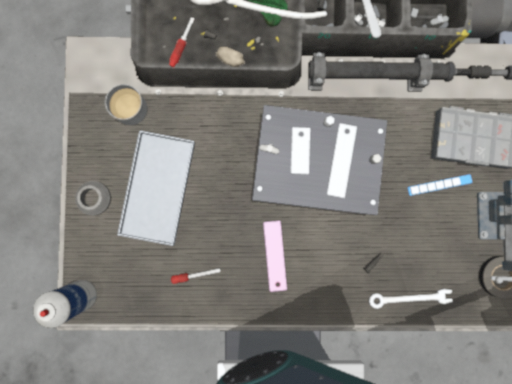

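View pics/side.png

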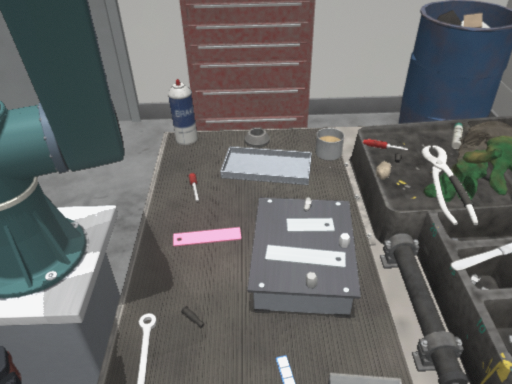

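```bash
cat >> h.py <<'E'
def q(deg):
    a=np.radians(deg)/2; return [np.cos(a),np.sin(a),0,0]
E
python3 - <<'E'
from h import *
A=-9.4; a=np.radians(A); u=np.array([np.cos(a),np.sin(a),0])
c=np.array([.585,-.098,0])
move_gripper(0.0)
move_ptp([*c[:2],.2],q(A)); servo_line([*c[:2],.09],rate=.15)
f0=np.array(current_force())
hit=servo_line([*c[:2],.066],rate=.012,contact_N=6)
p=np.array(current_position()); print(hit,p,f0,current_force(),current_clock())
z=p[2]; n=6
for i in range(n):
    fz=current_force()[2]-f0[2]
    z-=np.clip((7.5-fz)*1e-4,-4e-4,4e-4)   # gentle force trim
    s=.078*(i+1)/n
    servo_line([*(p-u*s)[:2],z],rate=.05)
    print(np.round(np.array(current_force())-f0,1),np.round(current_position(),4))
    if i==1:
        W=cloud(capture("top"));r=silhouettes("top","long_strip")
        for s_ in r[:2]: print(s_["xy"],np.nanmean(W[s_["region"]],0))
print(current_clock())
E
```

```text
True [ 0.58498929 -0.09800463  0.07439494] [0.80891819 0.28179839 0.07801114] [-0.90407314  0.60464678  5.09896178] 5.9417
[-2.7  0.1  5.4] [ 0.5711 -0.0957  0.0744]
[-1.3 -0.8  5.8] [ 0.5587 -0.0937  0.0744]
[338.2, 189.9] [ 0.54145171 -0.08331679  0.07625898]
[275.0, 256.3] [0.38203443 0.03454867 0.00329244]
[-2.3 -0.5  7.9] [ 0.5453 -0.0914  0.0744]
[-0.9 -0.6  9.1] [ 0.5321 -0.0892  0.0743]
[-1.3  0.7  9. ] [ 0.5188 -0.087   0.0743]
[-2.2 -0.9  8.2] [ 0.5056 -0.0847  0.0743]
8.4833
```

Contact was at z=0.0744, which matches the strip top. I'll lift off and check the overhang.

Run:
```python
from h import *
p=np.array(current_position())
servo_line([p[0],p[1],.16],rate=.2)
move_ptp([.42,-.30,.22],q(-9.4)); move_gripper(.06)
e=np.radians(-6.35); ru=np.array([np.cos(e),np.sin(e)]); rc=np.array([.587,-.0537])
for n in("top","side"):
    c=capture(n); W=cloud(c); cv2.imwrite(f"pics/{n}2.png",c["image"])
    for s in silhouettes(n,"long_strip")[:3]:
        P=W[s["region"]]; P=P[P[:,2]>.06]
        if len(P)<50: continue
        z=np.median(P[:,2]);P=P[abs(P[:,2]-z)<.008]; r=cv2.minAreaRect(P[:,:2].astype(np.float32))
        print(n,round(s["conf"],2),np.round(s["xy"]),z.round(4),np.round(r,3) if 0 else r,"overhang",-.1-((P[:,:2]-rc)@ru).min())
        lo=P[(P[:,:2]-rc)@ru<-.11]; print(" z of out end",np.median(lo[:,2]))
print(current_clock())
```

```text
top 0.91 [343. 185.] 0.0733 ((0.5326563715934753, -0.08943407982587814), (0.037958476692438126, 0.15237708389759064), 79.35694122314453) overhang 0.02644819143906607
 z of out end 0.0734125068475871
side 0.84 [276. 252.] 0.0741 ((0.5310925245285034, -0.08746706694364548), (0.04209780693054199, 0.15027040243148804), 79.73338317871094) overhang 0.02688068771493468
 z of out end 0.07418287964312845
11.2333
```

View pics/top2.png

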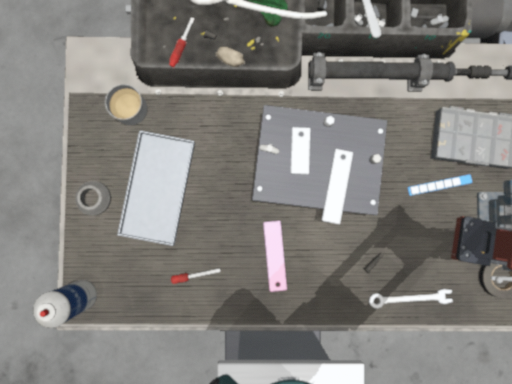

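The picture shows the strip end out past the front edge at about (332,222), but only 26 mm of it because the fingers slipped. I'll press a little harder and watch the overhang as it goes.

Run:
```python
from h import *
A=-10.3; a=np.radians(A); u=np.array([np.cos(a),np.sin(a),0])
e=np.radians(-6.35); ru=np.array([np.cos(e),np.sin(e)]); rc=np.array([.587,-.0537])
def over():
    for n in("side","top"):
        W=cloud(capture(n))
        for s in silhouettes(n,"long_strip")[:3]:
            P=W[s["region"]]; P=P[abs(P[:,2]-.0737)<.006]
            if len(P)>80: return -.1-((P[:,:2]-rc)@ru).min()
c=np.array([.536,-.089,0])
move_gripper(0.0)
move_ptp([*c[:2],.15],q(A)); servo_line([*c[:2],.085],rate=.15)
f0=np.array(current_force())
servo_line([*c[:2],.066],rate=.012,contact_N=8)
p=np.array(current_position()); z=p[2]; s=0
for i in range(10):
    fz=current_force()[2]-f0[2]
    z-=np.clip((9.5-fz)*1.5e-4,-4e-4,4e-4)
    o=over()
    print(o,np.round(np.array(current_force())-f0,1),round(z,4),s)
    if o is None or o>.047: break
    s+=min(.008,.050-o)
    if s>.035: break
    servo_line([*(p-u*s)[:2],z],rate=.04)
print(current_position(),current_clock())
p=np.array(current_position()); servo_line([p[0],p[1],.15],rate=.2)
```

```text
0.026824929074654613 [-1.5  0.7  4.7] 0.074 0
0.030003294427751154 [0.3 0.7 7. ] 0.0736 0.008
0.03781409711026787 [0.1 0.8 9.1] 0.0735 0.016
0.04567931170510367 [-0.4  0.1 10.5] 0.0735 0.024
0.048464174131350624 [0.5 0.1 8.8] 0.0734 0.028320688294896333
[ 0.50867608 -0.08416371  0.07433104] 16.525
```

Run:
```python
from h import *
move_ptp([.42,-.28,.2],q(-10.3)); move_gripper(.062)
R=[]
for n in("top","side"):
    W=cloud(capture(n))
    for s in silhouettes(n,"long_strip")[:3]:
        P=W[s["region"]]; P=P[abs(P[:,2]-.0737)<.006]
        if len(P)<80: continue
        r=cv2.minAreaRect(P[:,:2].astype(np.float32)); print(n,r,np.median(P[:,2])); R.append(r); break
c=np.mean([r[0] for r in R],0); A=R[0][2]-90
assert np.hypot(*(c-[.511,-.085]))<.012 and -16<A<-4
a=np.radians(A); u=np.array([np.cos(a),np.sin(a)])
g=c-u*.045
move_ptp([*g,.13],q(A)); servo_line([*g,.062],rate=.1,contact_N=8)
print(current_position(),current_force())
move_gripper(.03); print("gap",current_finger_gap(),current_grip_force())
servo_line([*g,.085],rate=.05)
c=capture("side"); cv2.imwrite("pics/grip.png",c["image"])
print("gap",current_finger_gap(),current_grip_force(),A,g,current_clock())
W=cloud(c)
for s in silhouettes("side","long_strip")[:1]:
    P=W[s["region"]];P=P[P[:,2]>.05]; d=(P[:,:2]-g)@u
    print(np.polyfit(d,P[:,2],1),d.min(),d.max())
```

```text
top ((0.5096426606178284, -0.08501531183719635), (0.03731942176818848, 0.14877083897590637), 79.27456665039062) 0.07345819459452979
side ((0.5097571611404419, -0.08367978781461716), (0.0424768291413784, 0.1490539312362671), 80.6827392578125) 0.07405988975528607
[ 0.46592118 -0.07643916  0.06235908] [ 0.98458467 -0.42490085  1.3840082 ]
gap 0.035438129832220604 29.974822998046875
gap 0.03556375455230926 29.974780082702637 -10.725433349609375 [ 0.46548605 -0.07597292] 22.1083
[3.07400569 0.2932669 ] -0.03193089716257587 -0.03133917448166668
```

View pics/grip.png

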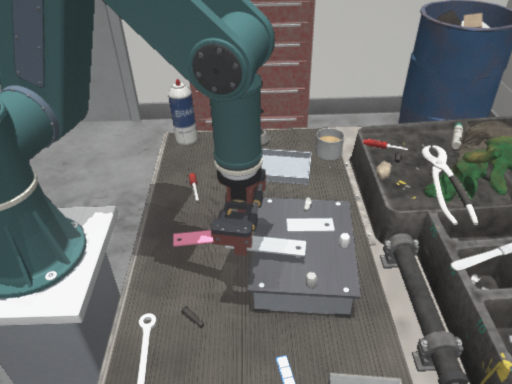

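The side picture shows the strip in the fingers with its far end at about (303,247), level and clear of the deck. I'll carry it to the tray.

Run:
```python
from h import *
A=-10.7; a=np.radians(A); u=np.array([np.cos(a),np.sin(a)])
p=np.array(current_position()); servo_line([p[0],p[1],.17],rate=.12)
t=np.array([.53,.297])-u*.045
servo_line([*t,.17],q(A),rate=.16)
servo_line([*t,.07],rate=.12)
print("gap",current_finger_gap(),current_grip_force(),current_clock())
c=capture("top"); cv2.imwrite("pics/over.png",c["image"]); W=cloud(c)
for s in silhouettes("top","long_strip")[:3]:
    P=W[s["region"]];P=P[P[:,2]>.03]; 
    if len(P)<50: continue
    d=(P[:,:2]-t)@u; k=(d>.04)&(d<.13); print(s["conf"],s["xy"],np.polyfit(d[k],P[k,2],1),d.max(),np.nanmean(P,0))
    r=cv2.minAreaRect(P[k][:,:2].astype(np.float32)); print(r)
```

```text
gap 0.03561291534373696 29.97483640909195 26.5333
0.75 [155.1, 169.7] [-0.01169255  0.08107662] 0.12021284020570244 [0.56092236 0.29048092 0.08082896]
((0.5645583868026733, 0.29024553298950195), (0.037195056676864624, 0.07988998293876648), 79.52021789550781)
```

View pics/over.png

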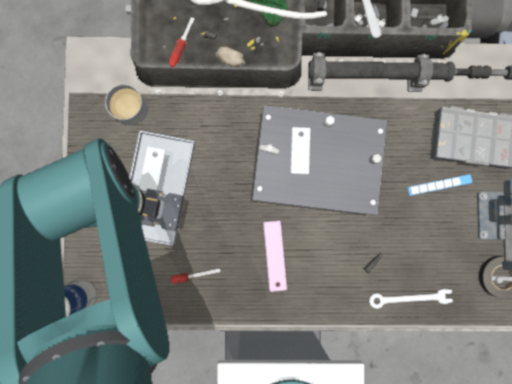

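The picture shows the strip over the tray, with its far end near (155,150), level and inside the walls. I'll lower it with a slight nose-down tilt so the far end touches the floor first, then release.

```bash
python3 - <<'E'
from h import *
from scipy.spatial.transform import Rotation as Ro
A=-10.7; a=np.radians(A)
w=np.array([-np.sin(a),np.cos(a),0])
qt=(Ro.from_rotvec(w*np.radians(4))*Ro.from_quat(q(A))).as_quat()
p=np.array(current_position())
servo_line([p[0],p[1],.03],qt,rate=.08)
hit=servo_line([p[0],p[1],.0055],rate=.02,contact_N=4)
print(hit,current_position(),current_force(),current_clock())
move_gripper(.052); sleep(.3)
servo_line([p[0],p[1],.06],q(A),rate=.08)
servo_line([p[0],p[1],.2],rate=.2)
move_ptp([.42,-.2,.25],q(A))
for n in("top","side"):
    c=capture(n); W=cloud(c); cv2.imwrite(f"pics/end_{n}.png",c["image"])
    for nm in("long_strip","short_strip"):
      for s in silhouettes(n,nm)[:3]:
        P=W[s["region"]];P=P[~np.isnan(P[:,0])]; m=np.median(P[:,2]);P=P[abs(P[:,2]-m)<.01]
        print(n,nm,round(s["conf"],2),np.round(s["xy"]),m.round(4),np.percentile(P[:,2],[5,95]).round(4),cv2.minAreaRect(P[:,:2].astype(np.float32)))
print(current_clock())
E
python3 -c "
import cv2,numpy as np
cv2.imwrite('pics/end.png',np.hstack([cv2.imread(f'pics/end_{n}.png')[80:330,60:400] for n in('top','side')]))"
```

```text
False [0.48666142 0.30574829 0.00562929] [-0.42966558 -0.21118442 -2.79411919] 28.6583
top long_strip 0.95 [158. 188.] 0.0059 [0.0029 0.0089] ((0.5306846499443054, 0.2969181537628174), (0.038798440247774124, 0.14933784306049347), 80.33560180664062)
top long_strip 0.58 [274. 255.] 0.0031 [-0.     0.006] ((0.38138866424560547, 0.03447549790143967), (0.14872311055660248, 0.03937031701207161), 4.702293872833252)
top short_strip 0.75 [300. 149.] 0.0733 [0.0704 0.0758] ((0.6044124960899353, -0.011657554656267166), (0.036043670028448105, 0.09524054825305939), 88.38241577148438)
side long_strip 0.72 [215. 238.] 0.0041 [0.0016 0.0062] ((0.38300493359565735, 0.03468051552772522), (0.1482444405555725, 0.039468057453632355), 6.0698933601379395)
side long_strip 0.58 [266. 165.] 0.0067 [0.0034 0.0088] ((0.5311074256896973, 0.2970763146877289), (0.04767417535185814, 0.1493653953075409), 79.1474609375)
side short_strip 0.92 [306. 224.] 0.0739 [0.0714 0.0755] ((0.604198157787323, -0.012753777205944061), (0.03823889046907425, 0.0951753631234169), 87.47801208496094)
33.2833
```

View pics/end.png

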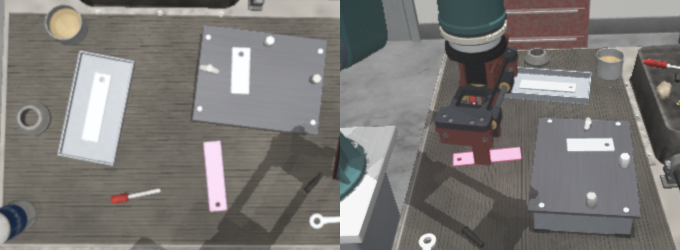

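The strip lies flat in the middle of the tray, at crop (95,107) in the top view, with its top at z≈0.006–0.007. The short strip and the nuts haven't moved, and the robot is clear.

```bash
python3 -c "
from bench import *
print(close_job(),current_clock())"
```

```text
the job is handed in; nothing more can be done
the job is handed in; nothing more can be done
```

The long strip was slid out about 48 mm, gripped by its overhanging end and laid flat on the tray floor; its near end dropped the last few millimetres on release. The short strip was left where it lay, and the job was handed in at about 33 s.

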